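# Fetch the valve from the back of the stock tray

## Robot

A 7-joint arm with a two-finger parallel gripper is mounted at the origin on the work surface. World frame = base frame: x ahead of the robot, y to its left, z up, the work surface at z = 0. Lengths are in m, angles in rad, forces in N, time in s.
With the tool pointing down it reaches from about 0.425 to 0.875 m from the base axis. Payload 4.7 kg.
Tool frame: the origin (TCP) lies midway between the tips of the shut fingers; the grasp point (between the pads) lies 19 mm behind it; z points along the fingers, y is the line along which they close (so a half turn about z gives the same grasp; the last joint's range is limited). The gripper opens to 87 mm and grips with 3 to 60 N. Pads are 19 mm wide; open, the fingers measure 117 mm over their backs; the gripper's body (75 mm by 190 mm) begins 51 mm behind the grasp point.
Start: joints at [-1.323, 0.321, -0.07, 1.45, 0.023, 1.371, -0.057], TCP at [0.151, 0.632, 0.223] pointing down, gripper open.
Joint ranges: [-2.86, 2.86], [-0.3, 2.09], [-1.38, 1.24], [0.06, 2.45], [-1.56, 4.7], [0.09, 2.05], [-2.69, 2.69]. Speed limits (rad/s): [2.57, 2.57, 3.14, 3.14, 3.14, 3.14, 3.14].

## Interface

Orientations are given as a rotation vector (axis times angle).
In Python, from bench import ctrl gives the robot as it stands. The module is installed in compiled form; this text tells all that it offers.
- The arm moves only by the shell command python3 -m handwheel 'ROWS' [FORCE]. ROWS is JSON, a list of rows, each a list of 7 numbers: the finger opening in m, from 0 to 0.087, then the shift along the tool's x, y, z in m, then the turn, a rotation vector about the tool's x, y, z in degrees. A call has 1 to 12 rows; each row shifts and turns the commanded pose from where the row before left it, along the tool's axes as they then stand; what a row does not reach is not made up. A row lasts 1/8 s, in which the tool goes at most 62.5 mm and 10.7 degrees, less where a joint would pass 70% of its speed; a pose out of reach is approached as far as the arm can. A call is refused whole if a number of a shift passes 0.0625 or a number of a turn 10.7, either way. A call with a gripper value outside its range is refused whole. The fingers move at their own pace and stop on an object; FORCE is the grip in N (left out, the last holds). Time passes only in rows, so rows that do not move let the fingers close. It gives the time, the measured TCP pose, the force, the opening and the grip force at its end, in the units of the state.
- ctrl.get_state(): the state, without advancing time (a new reading comes with each control period).
- ctrl.get_image(name): name is "scene" or "top" or "wrist"; returns (picture, depth): 400x640x3 uint8, blue, green, red; 400x640 float32, m along the optical axis (not along the pixel's ray), 0 where there is no reading.
- ctrl.camera_info(name): a dict with "intrinsics" (3x3 intrinsics, pixels), "D" ([k1, k2, p1, p2, k3] as OpenCV has them; the pictures are not rectified), "R" (3x3) and "t" (3): a world point X has camera coordinates R X + t. Camera axes: x right, y down, z forward; pixel columns grow to the right and rows downward; lengths in m; the calibration is good to about 2 mm. A picture is of the moment at which its call begins: read the wrist's pose just before it. camera_info takes no time and is no camera call; for the wrist camera it gives the pose at the moment of the call.
- ctrl.close_job(): hands the job in; it is judged then, once.
The state is a dict: "time": time; "joint_positions": joint angles; "qd": joint speeds; "joint_torque": joint torques, N m; "position": TCP position; "tool_rot": TCP orientation; "ft_force": force on the tool from outside, world axes, zero at the start; "torque": the same for the moment, N m; "grip_width": opening from 0.0 (shut) to 1.0 (fully open); "grip_force": force on a finger pad.
Only numpy, scipy, OpenCV 4.12 (cv2) and the standard library are available. Lean on these libraries where they do the work, as an engineer would, in place of code of your own. Each camera call takes 0.05 s, during which the arm holds its last target. There are 200 camera calls.

## Task

The small brass valve lies at the back of the blue stock tray, behind a red tin, a green bottle and a yellow box. First clear all three to the black rubber mat, standing upright, before you touch the valve; then set the valve upright, handle on top, in the middle of the orange carton; only then put the tin, bottle and box back, upright, each centred on the disc of its own colour. Do not knock anything over, and leave the hammer alone.

Things in the scene. Friction and masses are not known exactly. Their poses are not given: they have to be found in the camera images.
- tin: Red round tin with steel rims, 56 mm diameter, 88 mm tall, 0.24 to 0.42 kg. Loose. Origin: centre of its underside, z up its height. It starts on the red disc. Grip it high, at 60 to 72 mm, to keep the gripper's body off its top.
- bottle: Green round plastic bottle with a white cap: body 52 mm diameter and straight from the foot up to 78 mm, then a shoulder and a 26 mm cap, 94 mm tall overall, 0.19 to 0.34 kg. Loose. Origin: centre of its underside, z up its height. It starts on the green disc. Grip it high, at 60 to 72 mm, to keep the gripper's body off its top.
- box: Upright yellow box with a white label band, 50 x 50 mm square, 90 mm tall, 0.22 to 0.39 kg, its x and y axes square to its side faces. Loose. Origin: centre of its underside, z up its height. It starts on the yellow disc. Grip it high, at 60 to 72 mm, to keep the gripper's body off its top.
- valve: Brass ball valve, 0.18-0.32 kg: block 36 mm (its x) by 40 mm (y), 34 mm tall; round ends 28 mm thick reach 42 mm either side along y; white butterfly handle on top, 8 mm (x) by 42 mm (y), 41 to 53 mm up. Grip the block across x. Loose. Origin: centre of underside, z up. Starts flat on the tray's 4 mm floor, long axis along the disc row, about 59 mm behind it: no finger room yet.
- pad_red: Flat red disc, 72 mm across, 3 mm thick, fixed in the blue tray; one of three in a row, 95 mm apart, order changing. Origin: centre of underside, 4 mm above the bench (top at 7 mm). y runs along the row, x across the tray away from the robot, to the valve. Home of the red tin. Tray: 160 x 300 mm, rim 12 mm high.
- pad_green: Flat green disc, 72 mm across, 3 mm thick, fixed in the blue tray; one of three in a row, 95 mm apart, order changing. Origin: centre of underside, 4 mm above the bench (top at 7 mm). y runs along the row, x across the tray away from the robot, to the valve. Home of the green bottle.
- pad_yellow: Flat yellow disc, 72 mm across, 3 mm thick, fixed in the blue tray; one of three in a row, 95 mm apart, order changing. Origin: centre of underside, 4 mm above the bench (top at 7 mm). y runs along the row, x across the tray away from the robot, to the valve. Home of the yellow box.
- mat: Black rubber mat, fixed to the bench on the left or right, 260 mm (its x, roughly away from the robot) by 140 mm (its y), 4 mm thick. Origin: centre of its underside. The side area for the cleared things: there is room for three in a row along its x, 80 mm apart.
- carton: Low open orange carton, fixed to the bench beyond the tray from the mat, outside 180 mm (its x) by 145 mm (its y), walls 5 mm thick and 40 mm high, inner floor 5 mm above the bench. Origin: centre of its underside.
- hammer: Hammer with a yellow handle, 260 mm long, lying on the bench between the robot and the tray. A bystander: leave it alone. Origin near its middle, its x axis along the handle.

How it is judged:
By the outcome, as a careful person would: the job done as asked, in the order asked, and still so for the second after the job is handed in, with the robot touching nothing.
It also fails if it takes over 139 s, if anything falls off the work surface, if the arm or the gripper's body presses on something with over 40 N, if the wrist force passes 120 N, or if a joint passes its speed limit or range.

## Working session

There is one attempt and no reset: what is moved stays moved. The work goes in short steps, Python scripts to look and compute and a shell command to move; the robot and the scene stay as the last step left them, time stands still between calls to the robot, and variables do not carry over. Pictures are saved under pics/ and viewed, at most 14 in all, crops included, and the job is handed in when it is done.

```bash
mkdir -p pics; cat > h.py <<'E'
import numpy as np, cv2
from bench import ctrl
from scipy.spatial.transform import Rotation as R
def cloud(name):
    ci=ctrl.camera_info(name); im,d=ctrl.get_image(name)
    h,w=d.shape; u,v=np.meshgrid(np.arange(w),np.arange(h))
    p=cv2.undistortPoints(np.stack([u,v],-1).reshape(-1,1,2).astype(np.float64),np.array(ci["intrinsics"]),np.array(ci["D"])).reshape(h,w,2)
    c=np.dstack([p[...,0]*d,p[...,1]*d,d])
    X=(c-np.array(ci["t"]))@np.array(ci["R"])
    X[d==0]=np.nan
    return im,d,X
E
python3 - <<'E'
from h import *
s=ctrl.get_state();print(s)
for n in("top","scene"):
    im,d,X=cloud(n); cv2.imwrite(f"pics/{n}0.png",im); np.savez(f"{n}0.npz",im=im,X=X); print(n,ctrl.camera_info(n)["t"],np.nanmin(X,(0,1)),np.nanmax(X,(0,1)))
E
```

```text
{'time': 0.0, 'joint_positions': array([-1.32288058,  0.32184069, -0.07006553,  1.45169444,  0.02260308,
        1.37076754, -0.05685924]), 'qd': array([-2.51487214e-03,  1.62191321e-03,  2.22836754e-04, -9.20250515e-05,
        2.67776958e-04,  1.16857467e-03,  9.39761045e-04]), 'joint_torque': array([-7.84378663e-04, -4.91291428e+01, -4.04379778e-01, -3.12533998e+01,
       -6.38109958e-02,  4.36471333e-02,  1.89954458e-04]), 'position': array([0.15053222, 0.63176027, 0.22144011]), 'tool_rot': array([-3.66342442e-01, -3.12003954e+00,  3.01538695e-03]), 'ft_force': array([ 0.37513114, -0.09890019, -0.58443069]), 'torque': array([-0.01465139,  0.06918075, -0.03552223]), 'grip_force': 0.0, 'grip_width': 0.9994749274952037}
top [0.02700754 0.47394783 0.74738561] [ 0.03658769 -1.59319787 -0.76175667] [1.57863495 1.37992562 0.1756844 ]
scene [-0.019906   -0.34466994  1.26428075] [-1.57983361 -2.06938234 -0.76548712] [0.91937749 2.31075195 0.34958126]
```

View pics/top0.png

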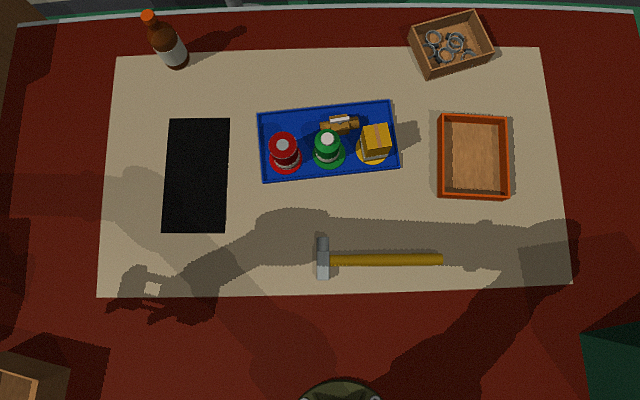

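View pics/scene0.png

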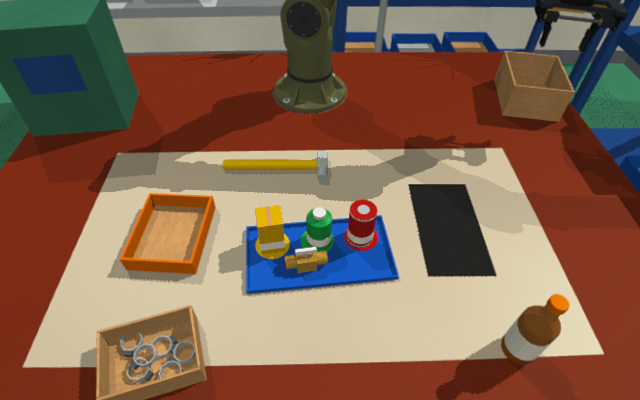

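The top view shows the mat at left (195,175), with the tray holding the tin (284,150), bottle (328,145), box (376,142) and valve (340,124). The carton is at right (475,155) and the hammer at (380,258). The scene view agrees.

```bash
cat > m.py <<'E'
from h import *
def rect(pts):
    (c,s,a)=cv2.minAreaRect((pts[:,:2]*1000).astype(np.float32)); return np.round(c,1),np.round(s,1),round(a,1)
if __name__=="__main__":
  for n in("top","scene"):
    f=np.load(n+"0.npz"); im,X=f["im"],f["X"]; hsv=cv2.cvtColor(im,cv2.COLOR_BGR2HSV); H,S,V=[hsv[...,i].astype(int) for i in range(3)]
    z=X[...,2]; roi=(X[...,0]>.3)&(X[...,0]<.85)&(abs(X[...,1])<.45)
    tray=roi&(X[...,0]>.42)&(X[...,0]<.8)&(abs(X[...,1]-.03)<.2)
    print(n,"bench z",np.nanmedian(z[roi]))
    def rep(nm,m):
        k=cv2.morphologyEx(m.astype(np.uint8),cv2.MORPH_OPEN,np.ones((2,2)))
        nn,l,st,_=cv2.connectedComponentsWithStats(k)
        if nn<2: print(nm,"none");return
        i=1+np.argmax(st[1:,4]); p=X[l==i]; print(nm,len(p),*rect(p),"z",np.round(np.percentile(p[:,2],[5,50,95])*1000,1),"mid",np.round(np.median(p,0)*1000,1))
    hue=dict(red=((H<6)|(H>174)),green=(H>45)&(H<85),yellow=(H>20)&(H<32))
    for c,m in hue.items():
        m=m&(S>120)&tray; rep(c+" disc",m&(z<.014)&(z>0)); rep(c+" top",m&(z>.08)); rep(c+" any",tray&m&(z>.02))
    rep("anytop >.08",tray&(z>.083))
    rep("blue",roi&(H>105)&(H<125)&(S>150))
    rep("mat",roi&(V<40)&(X[...,1]>.15))
    rep("carton rim",roi&(X[...,1]<-.1)&(z>.033)&(z<.05))
    rep("carton floor",roi&(X[...,1]<-.1)&(X[...,0]>.45)&(z<.015)&(S>80)&(H>8)&(H<20))
    rep("valve all",tray&(z>.02)&(z<.06)&(H>8)&(H<24)&(X[...,0]>.6))
    rep("handle",tray&(z>.045)&(z<.065)&(S<60)&(X[...,0]>.6))
    rep("hammer",roi&(X[...,0]<.46)&(z>.008))
E
python3 m.py
```

```text
top bench z 0.003068097573187597
red disc 195 [554.1 100.3] [68.4 40.5] 86.7 z [ 4.7  8.1 10.8] mid [547.1 104.9   8.1]
red top 462 [581.7  90.7] [45.3 62. ] 45.8 z [nan nan nan] mid [nan nan nan]
red any 617 [576.3  92.4] [47.9 65.5] 36.8 z [nan nan nan] mid [nan nan nan]
green disc 289 [568.5   3.2] [51.  71.3] 12.3 z [nan nan nan] mid [nan nan nan]
green top 365 [582.3   3. ] [47.  66.6] 25.7 z [nan nan nan] mid [nan nan nan]
green any 471 [584.3   3.1] [44.9 69.2] 31.5 z [nan nan nan] mid [nan nan nan]
yellow disc 76 [579.1 -59. ] [45.6  8.4] 8.7 z [ 6.2  9.  22.8] mid [579.3 -60.7   9. ]
yellow top 264 [581.1 -74.2] [46.9 23.2] 11.1 z [ 92.3  98.4 100.2] mid [579.6 -74.4  98.4]
yellow any 298 [582.2 -80.8] [46.4 36.2] 9.0 z [ 65.8  98.1 100.1] mid [576.5 -74.6  98.1]
anytop >.08 686 [600.6 -98.7] [47.3 92.9] 29.8 z [nan nan nan] mid [nan nan nan]
blue 5467 [608.9   6.8] [150.  306.9] 7.0 z [nan nan nan] mid [nan nan nan]
mat 7128 [541.8 288. ] [135.2 247.6] 83.2 z [nan nan nan] mid [nan nan nan]
carton rim 999 [ 565.3 -313.1] [166.6 195.1] 85.2 z [nan nan nan] mid [nan nan nan]

[... 1015 characters left out ...]
n nan] [nan  0.] nan z [nan nan nan] mid [nan nan nan]
anytop >.08 611 [546.9 -90.9] [133.5  48.9] 6.4 z [nan nan nan] mid [nan nan nan]
blue 5294 [614.1  12.3] [158.  295.1] 6.0 z [nan nan nan] mid [nan nan nan]
mat 5324 [547.  301.1] [136.2 253.6] 88.8 z [nan nan nan] mid [nan nan nan]
carton rim 1033 [ 546.1 -300.5] [144.3 212.2] 85.8 z [nan nan nan] mid [nan nan nan]
carton floor 3203 [ 565.5 -305.2] [123.6 170.9] 77.1 z [nan nan nan] mid [nan nan nan]
valve all 654 [647.1  -7.2] [27.6 92.7] 26.4 z [nan nan nan] mid [nan nan nan]
handle 131 [634.3  -7.4] [24.5 57. ] 37.7 z [36.6 53.  58.2] mid [641.6 -15.   53. ]
hammer 1211 [292.7  43.9] [7.6 2.7] 177.3 z [nan nan nan] mid [nan nan nan]
```

```bash
cat >> h.py <<'E'
def rays(name,z,ci=None):
    ci=ci or ctrl.camera_info(name); u,v=np.meshgrid(np.arange(640),np.arange(400))
    p=cv2.undistortPoints(np.stack([u,v],-1).reshape(-1,1,2).astype(np.float64),np.array(ci["intrinsics"]),np.array(ci["D"])).reshape(400,640,2)
    Rm=np.array(ci["R"]);o=-Rm.T@np.array(ci["t"]); D=np.dstack([p,np.ones((400,640))])@Rm
    return (o+D*((z-o[2])/D[...,2])[...,None])[...,:2]*1000
def fitcirc(P,r):
    # smallest enclosing circle + fixed-radius fit to hull points
    hull=cv2.convexHull(P.astype(np.float32))[:,0]; (c,rr)=cv2.minEnclosingCircle(P.astype(np.float32)); return np.round(c,1),round(rr,1)
def big(m,k=3):
    m=cv2.morphologyEx(m.astype(np.uint8),cv2.MORPH_OPEN,np.ones((k,k)) if k>1 else np.ones((1,1)))
    n,l,st,_=cv2.connectedComponentsWithStats(m); return l==1+np.argmax(st[1:,4]) if n>1 else m>9
def masks(im):
    hsv=cv2.cvtColor(im,cv2.COLOR_BGR2HSV); H,S,V=[hsv[...,i].astype(int) for i in range(3)]
    return H,S,V,dict(red=((H<6)|(H>174))&(S>120),green=(H>45)&(H<85)&(S>120),yellow=(H>20)&(H<32)&(S>120))
E
python3 - <<'E'
from h import *
acc={}
def rect(p):
    c,s,a=cv2.minAreaRect(p.astype(np.float32)); return np.round(c,1),np.round(s,1),round(a,1)
for n in("top","scene"):
    f=np.load(n+"0.npz"); im,X=f["im"],f["X"]; H,S,V,hue=masks(im); z=X[...,2]
    roi=(X[...,0]>.3)&(X[...,0]<.85)&(abs(X[...,1])<.45); tray=roi&(X[...,0]>.42)&(X[...,0]<.8)&(abs(X[...,1]-.01)<.17)
    for c,m in hue.items():
        m=m&tray
        d=m&(z<.014)&(z>.002); d=big(d,1); acc.setdefault(c,[]).append(rays(n,.007)[d]); print(n,c,"disc",fitcirc(acc[c][-1],36))
        yy={"red":.1,"green":0,"yellow":-.085}[c]
        t=tray&(z>.085)&(z<.12)&(abs(X[...,1]-yy)<.045); t=big(t,3); p=rays(n,{"red":.095,"green":.101,"yellow":.097}[c])[t]; print("   top",len(p),rect(p),fitcirc(p,0),p.mean(0).round(1))
    for nm,m,zz in (("blue",roi&(H>105)&(H<125)&(S>150),.012),("mat",roi&(V<45)&(X[...,1]>.15)&(z<.02),.004),("cartonrim",roi&(X[...,1]<-.15)&(z>.033)&(z<.047),.04),("orange",roi&(X[...,1]<-.15)&(H<14)&(S>170),.04),("handle",tray&(z>.042)&(z<.065)&(S<70)&(X[...,0]>.61),.057),("valve",tray&(z>.015)&(z<.045)&(H>8)&(H<24)&(X[...,0]>.6),.02)):
        m=big(m,2 if nm in("handle","cartonrim") else 3); print(n,nm,rect(rays(n,zz)[m]))
for c in acc: print(c,fitcirc(np.vstack(acc[c]),36))
E
```

```text
top red disc (array([571., 102.]), 35.6)
   top 631 (array([571.5,  99. ]), array([54.6, 57.1]), 71.6) (array([571.3,  98.5]), 29.3) [571.4  99.1]
top green disc (array([579.2,   7.5]), 36.1)
   top 466 (array([576.7,  12.6]), array([47.2, 49.8]), 49.7) (array([575.9,  11.7]), 25.2) [576.6  11.9]
top yellow disc (array([582.5, -60.5]), 23.4)
   top 671 (array([584.1, -86.8]), array([53.5, 52. ]), 7.7) (array([584.7, -86.7]), 35.0) [583.8 -86.7]
top blue (array([608.6,   9.7]), array([160.9, 299.5]), 5.0)
top mat (array([543.2, 299.4]), array([139.8, 257.9]), 88.7)
top cartonrim (array([ 556.6, -304.2]), array([149.6, 183.4]), 86.0)
top orange (array([ 556.8, -298.4]), array([155.4, 187.3]), 85.3)
top handle (array([632.8, -18.3]), array([12.7, 39.5]), 8.6)
top valve (array([636.1, -17.7]), array([33.4, 84.4]), 8.6)
scene red disc (array([572.2, 102.2]), 35.0)
   top 522 (array([576. ,  98.5]), array([54.4, 61.7]), 72.4) (array([576.2,  98.4]), 31.2) [577.   98.6]
scene green disc (array([576.4, -19.3]), 21.5)
   top 366 (array([594.4,  11. ]), array([47.6, 46.4]), 36.7) (array([594.4,   9.7]), 25.3) [594.5  11.1]
scene yellow disc (array([588.8, -86.5]), 36.0)
   top 597 (array([590.3, -86.7]), array([60. , 49.7]), 8.9) (array([589.6, -87.2]), 36.6) [591.2 -86.8]
scene blue (array([612.3,  10.5]), array([164.1, 298. ]), 5.0)
scene mat (array([544.4, 299.8]), array([135.6, 251.8]), 88.7)
scene cartonrim (array([ 564.9, -299.4]), array([148.2, 185.7]), 85.6)
scene orange (array([ 859.6, -390.8]), array([66. ,  6.5]), 89.7)
scene handle (array([646.8, -13.8]), array([17.4, 42. ]), 7.4)
scene valve (array([641.5, -15. ]), array([37.5, 85.6]), 7.6)
red (array([571.3, 102.1]), 35.9)
green (array([579.2,   7.5]), 36.1)
yellow (array([588.7, -86.3]), 36.1)
```

Disc centres come out 95 mm apart with the row at about 5.3° yaw, and their sizes match, so I'm moving to a look pose over the tin.

```bash
cat > go.py <<'E'
import sys
from h import *
def plan(x,y,z,yaw):  # mm, closing-axis heading in deg; prints turn (tool z) then shift in tool axes (after turn), m
    s=ctrl.get_state(); M=R.from_rotvec(s["tool_rot"]).as_matrix(); cur=np.degrees(np.arctan2(M[1,1],M[0,1]))
    d=(yaw-cur+90)%180-90
    T=R.from_rotvec([0,0,np.radians(yaw if abs((yaw-cur+180)%360-180)<90 else yaw+180)]).as_matrix(); yv=T[:,0]; xv=np.array([-yv[1],yv[0],0]) if False else np.array([-yv[1],yv[0],0])
    dl=np.array([x,y,z])/1000-s["position"]
    tilt=np.degrees(np.arccos(min(1,-M[2,2])))
    print("t",round(s["time"],2),"pos",np.round(s["position"]*1000,1),"head",round(cur,1),"tilt",round(tilt,2),"w",round(s["grip_width"]*87,1),"gf",round(s["grip_force"],1),"F",s["ft_force"].round(1))
    print("turn tool z",round(-d,2),"shift",np.round([dl@xv,dl@yv,-dl[2]],4))
if __name__=="__main__": plan(*map(float,sys.argv[1:5]))
E
python3 go.py 571.5 100.5 250 95.3
python3 -m handwheel '[[0.08,0,0,-0.015,0,0,-9.4],[0.08,0,0,-0.015,0,0,-9.4]]' | tail -c 600; python3 go.py 571.5 100.5 250 95.3
```

```text
t 0.1 pos [150.5 631.8 221.6] head 76.6 tilt 0.1 w 87.1 gf 0.0 F [ 0.3 -0.8  0.4]
turn tool z -18.69 shift [-0.3701 -0.5679 -0.0284]
time: 0.35
position: [0.1505, 0.6319, 0.2521]
tool_rot: [0.157, -3.137, 0.003]
ft_force: [0.3, -0.2, -0.5]
grip_width: 0.929
grip_force: 0.0
t 0.35 pos [150.5 631.9 252.1] head 95.7 tilt 0.09 w 80.8 gf 0.0 F [ 0.3 -0.2 -0.5]
turn tool z 0.42 shift [-0.3701 -0.568   0.0021]
```

```bash
python3 -m handwheel '[[0.08,-0.0308,-0.0473,0,0,0,0],[0.08,-0.0308,-0.0473,0,0,0,0],[0.08,-0.0308,-0.0473,0,0,0,0],[0.08,-0.0308,-0.0473,0,0,0,0],[0.08,-0.0308,-0.0473,0,0,0,0],[0.08,-0.0308,-0.0473,0,0,0,0],[0.08,-0.0308,-0.0473,0,0,0,0],[0.08,-0.0308,-0.0473,0,0,0,0],[0.08,-0.0308,-0.0473,0,0,0,0],[0.08,-0.0308,-0.0473,0,0,0,0],[0.08,-0.0308,-0.0473,0,0,0,0],[0.08,-0.0308,-0.0473,0,0,0,0]]'>/dev/null
python3 go.py 571.5 100.5 250 95.3
python3 - <<'E'
from h import *
im,d,X=cloud("wrist"); cv2.imwrite("pics/w1.png",im); np.savez("w1.npz",im=im,X=X)
ci=ctrl.camera_info("wrist");print(ci["R"],ci["t"],-np.array(ci["R"]).T@ci["t"])
E
```

```text
t 1.85 pos [572.7 100.7 252.3] head 95.4 tilt 0.02 w 80.1 gf 0.0 F [0.3 1.1 0.1]
turn tool z 0.13 shift [ 0.0012 -0.      0.0023]
[[-0.08456629  0.9963968  -0.00647829]
 [ 0.96291012  0.08339263  0.25661211]
 [ 0.25622773  0.01546273 -0.96649276]] [-0.04020772 -0.60145108  0.2690295 ] [0.5068103  0.0860595  0.41409422]
```

View pics/w1.png

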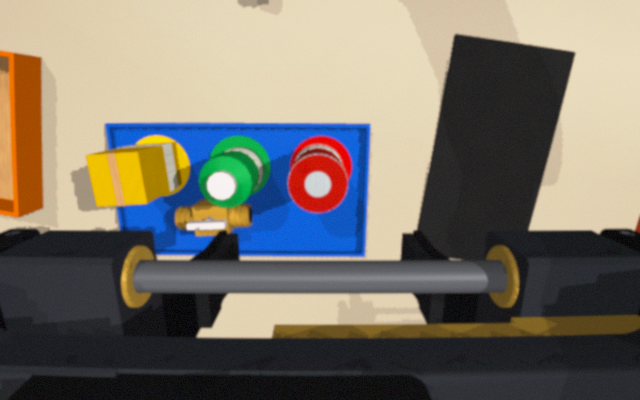

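The wrist view shows the tin (318,182), bottle (232,178), box (130,178) and valve (213,218), with the mat at right and the carton edge at left. I'm measuring from here.

```bash
cat > wm.py <<'E'
import sys
from h import *
def rect(p):
    c,s,a=cv2.minAreaRect(p.astype(np.float32)); return np.round(c,1),np.round(s,1),round(a,1)
def meas(n,base=.007,lim=None,valve=True):
    ci=ctrl.camera_info(n); im,d,X=cloud(n); H,S,V,hue=masks(im); z=X[...,2]
    ok=(X[...,0]>.4)&(X[...,0]<.75)&(abs(X[...,1])<.42)
    for c,m in hue.items():
        q=ok&m&(z>.002)&(z<.014)
        if q.sum()>60: print(n,c,"disc",fitcirc(rays(n,.007,ci)[big(q,1)],36))
        h={"red":.088,"green":.078,"yellow":.09}[c]+base
        q=big(ok&m&(z>h-.008)&(z<h+.008),1)
        if q.sum()>60: p=rays(n,h,ci)[q]; print("   top",len(p),rect(p),fitcirc(p,0))
    cap=big(ok&(S<60)&(V>150)&(z>.085+base)&(z<.11+base),1)
    for i in [0]:
        if cap.sum()>20: print("   cap/white",fitcirc(rays(n,.094+base,ci)[cap],0))
    if valve:
        t=ok&(abs(X[...,1])<.17)
        q=big(t&(z>.05)&(z<.066)&(S<70),1); print("   handle",rect(rays(n,.057,ci)[q]))
        q=big(t&(z>.03)&(z<.046)&(H>8)&(H<24)&(S>60),1); print("   block",rect(rays(n,.036,ci)[q]))
    return im,X
if __name__=="__main__": meas(sys.argv[1],float(sys.argv[2]) if len(sys.argv)>2 else .007)
E
python3 wm.py wrist
```

```text
wrist red disc (array([570.4, 101.2]), 34.6)
   top 2066 (array([571.8,  98.1]), array([53.4, 53.4]), 86.8) (array([571.3,  98.1]), 27.4)
wrist green disc (array([578.7,   6.8]), 35.5)
   top 1488 (array([580.5,  11.1]), array([50.5, 51.8]), 4.8) (array([580.6,  11.1]), 26.4)
wrist yellow disc (array([587.2, -87.4]), 35.3)
   top 1396 (array([581.9, -72. ]), array([49.5, 25.9]), 9.0) (array([581.7, -72.6]), 26.9)
   cap/white (array([580.4,  10.7]), 13.9)
   handle (array([637. , -16.1]), array([ 9.3, 42.7]), 7.7)
   block (array([638., -16.]), array([36.7, 84.4]), 5.0)
```

```bash
python3 go.py 571.4 98.1 54 95.3
python3 -m handwheel '[[0.074,0.0015,-0.0026,0.03,0,0,0],[0.074,0,0,0.04,0,0,0],[0.074,0,0,0.04,0,0,0],[0.074,0,0,0.04,0,0,0],[0.074,0,0,0.025,0,0,0],[0.074,0,0,0.015,0,0,0],[0.074,0,0,0.008,0,0,0],[0.074,0,0,0,0,0,0]]' 35 >/dev/null; python3 go.py 571.4 98.1 54 95.3
python3 -m handwheel '[[0,0,0,0,0,0,0],[0,0,0,0,0,0,0],[0,0,0,0,0,0,0],[0,0,0,0,0,0,0],[0,0,0,0,0,0,0]]' 35; python3 go.py 571.4 98.1 220 95.3
```

```text
t 1.95 pos [574.7  93.9 252.1] head 94.8 tilt 0.28 w 79.9 gf 0.0 F [-0.7 -1.   0.2]
turn tool z -0.52 shift [0.0029 0.0045 0.1981]
t 2.95 pos [570.9  99.5  54.7] head 95.4 tilt 0.01 w 74.4 gf 0.0 F [-0.9  0.6  0.3]
turn tool z 0.11 shift [-0.0004 -0.0014  0.0007]
time: 3.58
position: [0.5713, 0.0992, 0.0552]
tool_rot: [-0.148, 3.137, 0.0]
ft_force: [-0.4, -2.0, 5.2]
grip_width: 0.623
grip_force: 35.0
t 3.58 pos [571.3  99.2  55.2] head 95.4 tilt 0.06 w 54.2 gf 35.0 F [-0.4 -2.   5.2]
turn tool z 0.09 shift [ 0.     -0.0011 -0.1648]
```

```bash
python3 -m handwheel '[[0,0,0,-0.01,0,0,0],[0,0,0,-0.025,0,0,0],[0,0,0,-0.035,0,0,0],[0,0,0,-0.035,0,0,0],[0,0,0,-0.03,0,0,0],[0,0,0,-0.015,0,0,0]]' >/dev/null; python3 go.py 624 297.5 150 95.3
python3 -m handwheel '[[0,-0.006,0.016,0,0,0,0],[0,-0.013,0.034,0,0,0,0],[0,-0.013,0.034,0,0,0,0],[0,-0.013,0.034,0,0,0,0],[0,-0.013,0.034,0,0,0,0],[0,-0.009,0.024,0,0,0,0],[0,-0.004,0.0113,0,0,0,0],[0,0,0.005,0.02,0,0,0],[0,0,0,0.03,0,0,0],[0,0,0,0.03,0,0,0]]'; python3 go.py 624 297.5 53 95.3
```

```text
t 4.33 pos [570.9  99.6 205.8] head 95.4 tilt 0.07 w 54.3 gf 35.0 F [-0.3  0.2 -4.3]
turn tool z 0.12 shift [-0.0711  0.1921  0.0558]
time: 5.58
position: [0.6226, 0.2957, 0.1219]
tool_rot: [0.146, -3.137, 0.002]
ft_force: [0.1, -0.2, -4.2]
grip_width: 0.629
grip_force: 35.0
t 5.58 pos [622.6 295.7 121.9] head 95.3 tilt 0.13 w 54.7 gf 35.0 F [ 0.1 -0.2 -4.2]
turn tool z 0.01 shift [-0.0016  0.0016  0.0689]
```

```bash
python3 -m handwheel '[[0,-0.0015,0.0015,0.03,0,0,0],[0,0,0,0.02,0,0,0],[0,0,0,0.01,0,0,0],[0,0,0,0.005,0,0,0],[0,0,0,0.002,0,0,0],[0,0,0,0,0,0,0]]' >/dev/null; python3 go.py 624 297.5 53 95.3
```

```text
t 6.33 pos [625.2 299.3  58.4] head 95.4 tilt 0.08 w 54.4 gf 35.0 F [-0.  -0.7 -3.4]
turn tool z 0.1 shift [ 0.0014 -0.0017  0.0054]
```

```bash
python3 -m handwheel '[[0,0,0,0.002,0,0,0],[0,0,0,0.002,0,0,0],[0,0,0,0,0,0,0]]' | grep -E 'pos|force'; python3 -m handwheel '[[0,0,0,0.001,0,0,0],[0,0,0,0.001,0,0,0],[0,0,0,0,0,0,0]]' | grep -E 'pos|force'
```

```text
position: [0.6245, 0.2991, 0.0534]
ft_force: [0.1, 0.2, -3.3]
grip_force: 35.0
position: [0.6249, 0.2992, 0.0524]
ft_force: [-2.4, -0.6, 1.5]
grip_force: 35.0
```

```bash
python3 -m handwheel '[[0.074,0,0,0,0,0,0],[0.074,0,0,0,0,0,0],[0.074,0,0,0,0,0,0],[0.074,0,0,-0.02,0,0,0],[0.074,0,0,-0.05,0,0,0],[0.074,0,0,-0.05,0,0,0],[0.074,0,0,-0.04,0,0,0]]' >/dev/null; python3 -m handwheel '[[0.074,0.0101,-0.0404,0,0,0,0],[0.074,0.0101,-0.0404,0,0,0,0],[0.074,0.0101,-0.0404,0,0,0,0],[0.074,0.0101,-0.0404,0,0,0,0],[0.074,0.0101,-0.0404,0,0,0,0],[0.074,0.0101,-0.0404,0,0,0,0],[0.074,0.0101,-0.0404,0,0,0,0],[0.074,0,0,0,0,0,0],[0.074,0,0,0,0,0,0]]'>/dev/null;  python3 go.py 580.5 11 54 95.3; python3 wm.py wrist; python3 go.py 580.5 11 54 95.3
```

```text
t 9.07 pos [581.4  11.5 212.8] head 95.4 tilt 0.13 w 74.0 gf 0.0 F [ 0.2  0.  -0.4]
turn tool z 0.11 shift [ 0.0009 -0.0004  0.1588]
wrist red disc (array([570.7, 100.8]), 34.9)
wrist green disc (array([579. ,   6.6]), 35.4)
   top 1887 (array([580.5,  10.2]), array([51.2, 50.1]), 16.4) (array([580.3,  10. ]), 25.8)
wrist yellow disc (array([586. , -86.7]), 35.1)
   top 1664 (array([582.4, -75.2]), array([49.5, 26.9]), 8.8) (array([582.2, -76.2]), 27.4)
   cap/white (array([580.7,  10.4]), 13.3)
   handle (array([636.7, -17.2]), array([ 9.9, 41.7]), 8.0)
   block (array([632.2, -17.9]), array([27. , 82.9]), 8.2)
t 9.12 pos [581.3  12.3 212.4] head 95.5 tilt 0.1 w 73.8 gf 0.0 F [-0.2 -0.6 -0.3]
turn tool z 0.19 shift [ 0.0009 -0.0013  0.1584]
```

```bash
python3 -m handwheel '[[0.070,0.0009,-0.0013,0.03,0,0,0],[0.07,0,0,0.04,0,0,0],[0.07,0,0,0.035,0,0,0],[0.07,0,0,0.03,0,0,0],[0.07,0,0,0.015,0,0,0],[0.07,0,0,0.008,0,0,0],[0.07,0,0,0,0,0,0]]' 30 >/dev/null; python3 go.py 580.5 10.3 54 95.3
python3 -m handwheel '[[0,0,0,0,0,0,0],[0,0,0,0,0,0,0],[0,0,0,0,0,0,0],[0,0,0,0,0,0,0],[0,0,0,0,0,0,0]]' 30 >/dev/null; python3 go.py 544 299.5 220 95.3
```

```text
t 10.0 pos [580.6   9.9  53.9] head 95.4 tilt 0.02 w 70.0 gf 0.0 F [0.7 0.1 0.4]
turn tool z 0.14 shift [ 0.      0.0004 -0.0001]
t 10.62 pos [580.8   9.8  54.3] head 95.4 tilt 0.08 w 51.1 gf 30.0 F [-0.7  0.3  5.5]
turn tool z 0.11 shift [ 0.0099  0.2918 -0.1657]
```

```bash
python3 -m handwheel '[[0,0,0,-0.01,0,0,0],[0,0,0,-0.025,0,0,0],[0,0,0,-0.035,0,0,0],[0,0,0,-0.035,0,0,0],[0,0,0,-0.035,0,0,0],[0,0,0,-0.02,0,0,0]]' >/dev/null
python3 -m handwheel '[[0,0.0005,0.016,0,0,0,0],[0,0.001,0.03,0,0,0,0],[0,0.0014,0.037,0,0,0,0],[0,0.0014,0.037,0,0,0,0],[0,0.0014,0.037,0,0,0,0],[0,0.0014,0.037,0,0,0,0],[0,0.0014,0.037,0,0,0,0],[0,0.001,0.03,0,0,0,0],[0,0.0004,0.02,0,0,0,0],[0,0,0.0108,0,0,0,0],[0,0,0,0.03,0,0,0],[0,0,0,0.03,0,0,0]]'>/dev/null; python3 go.py 544 299.5 52 95.3
```

```text
t 12.88 pos [543.3 298.1 152.9] head 95.3 tilt 0.05 w 51.1 gf 30.0 F [ 1.2  0.2 -4. ]
turn tool z 0.02 shift [-0.0008  0.0013  0.1009]
```

```bash
python3 -m handwheel '[[0,-0.0008,0.0013,0.03,0,0,0],[0,0,0,0.03,0,0,0],[0,0,0,0.02,0,0,0],[0,0,0,0.01,0,0,0],[0,0,0,0.006,0,0,0],[0,0,0,0.002,0,0,0],[0,0,0,0,0,0,0]]' | grep -E 'pos|ft_f'; python3 -m handwheel '[[0,0,0,0.001,0,0,0],[0,0,0,0.001,0,0,0],[0,0,0,0,0,0,0]]' | grep -E 'pos|ft_f'
```

```text
position: [0.544, 0.3008, 0.0563]
ft_force: [0.2, 0.7, -2.3]
position: [0.5435, 0.3005, 0.0536]
ft_force: [-0.8, 0.7, -4.0]
```

```bash
python3 -m handwheel '[[0,0,0,0.001,0,0,0],[0,0,0,0.001,0,0,0],[0,0,0,0,0,0,0]]' | grep -E 'pos|ft_f'; python3 -m handwheel '[[0,0,0,0.0005,0,0,0],[0,0,0,0.0005,0,0,0],[0,0,0,0,0,0,0]]' | grep -E 'pos|ft_f'
```

```text
position: [0.5435, 0.3005, 0.0515]
ft_force: [-0.4, -0.3, -2.8]
position: [0.5437, 0.3005, 0.0513]
ft_force: [-2.2, -0.7, 3.2]
```

```bash
python3 -m handwheel '[[0.07,0,0,0,0,0,0],[0.07,0,0,0,0,0,0],[0.07,0,0,0,0,0,0],[0.07,0,0,-0.02,0,0,0],[0.07,0,0,-0.05,0,0,0],[0.07,0,0,-0.05,0,0,0],[0.07,0,0,-0.04,0,0,-3.2]]' >/dev/null; python3 -m handwheel '[[0.075,0.0021,-0.0487,0,0,0,0],[0.075,0.0021,-0.0487,0,0,0,0],[0.075,0.0021,-0.0487,0,0,0,0],[0.075,0.0021,-0.0487,0,0,0,0],[0.075,0.0021,-0.0487,0,0,0,0],[0.075,0.0021,-0.0487,0,0,0,0],[0.075,0.0021,-0.0487,0,0,0,0],[0.075,0.0021,-0.0487,0,0,0,0],[0.075,0,0,0,0,0,0],[0.075,0,0,0,0,0,0]]'>/dev/null; python3 wm.py wrist; python3 - <<'E'
from h import *
ci=ctrl.camera_info("wrist");im,d,X=cloud("wrist")
q=(X[...,2]>.088)&(X[...,2]<.106)&(X[...,0]>.5)&(X[...,0]<.66)&(abs(X[...,1]+.087)<.05)
print(cv2.minAreaRect(rays("wrist",.097,ci)[big(q)].astype(np.float32)))
E
python3 go.py 584.5 -87 54 98.5
```

```text
wrist red disc (array([570.5, 100.4]), 35.2)
wrist green disc (array([579. ,   6.2]), 35.6)
wrist yellow disc (array([561.1, -92.6]), 22.3)
   top 1534 (array([582.5, -74.5]), array([51. , 20.5]), 9.7) (array([582.9, -75. ]), 26.8)
   handle (array([637.1, -22.2]), array([ 9.3, 34.5]), 8.5)
   block (array([631.2, -26.4]), array([25.7, 71.2]), 17.2)
((584.7594604492188, -88.75054931640625), (50.608802795410156, 49.748287200927734), 8.704339981079102)
t 17.1 pos [585.5 -85.2 211. ] head 98.8 tilt 0.07 w 75.2 gf 0.0 F [-0.2 -0.2 -0.1]
turn tool z 0.26 shift [ 0.0013 -0.0016  0.157 ]
```

```bash
python3 -m handwheel '[[0.075,0.0012,-0.003,0.03,0,0,0],[0.075,0,0,0.04,0,0,0],[0.075,0,0,0.035,0,0,0],[0.075,0,0,0.03,0,0,0],[0.075,0,0,0.015,0,0,0],[0.075,0,0,0.007,0,0,0],[0.075,0,0,0,0,0,0]]' 32 >/dev/null; python3 go.py 584.8 -88.5 54 98.7
python3 -m handwheel '[[0,0,0,0,0,0,0],[0,0,0,0,0,0,0],[0,0,0,0,0,0,0],[0,0,0,0,0,0,0],[0,0,0,0,0,0,0]]' 32 >/dev/null; python3 go.py 464 301.5 220 98.7
```

```text
t 17.98 pos [584.9 -90.1  54. ] head 98.6 tilt 0.04 w 74.8 gf 0.0 F [0.2 0.  0.1]
turn tool z -0.06 shift [-0.0001  0.0016  0.    ]
t 18.6 pos [584.8 -89.8  54. ] head 98.6 tilt 0.06 w 49.9 gf 32.0 F [-0.7  2.7  4.2]
turn tool z -0.08 shift [ 0.0602  0.4051 -0.166 ]
```

```bash
python3 -m handwheel '[[0,0,0,-0.01,0,0,0],[0,0,0,-0.025,0,0,0],[0,0,0,-0.035,0,0,0],[0,0,0,-0.035,0,0,0],[0,0,0,-0.035,0,0,0],[0,0,0,-0.02,0,0,0]]' >/dev/null
python3 -m handwheel '[[0,0.0022,0.015,0,0,0,0],[0,0.0045,0.03,0,0,0,0],[0,0.006,0.04,0,0,0,0],[0,0.006,0.04,0,0,0,0],[0,0.006,0.04,0,0,0,0],[0,0.006,0.04,0,0,0,0],[0,0.006,0.04,0,0,0,0],[0,0.006,0.04,0,0,0,0],[0,0.006,0.04,0,0,0,0],[0,0.006,0.04,0,0,0,0],[0,0.004,0.028,0,0,0,0],[0,0.0015,0.012,0,0,0,0]]'>/dev/null
python3 -m handwheel '[[0,0,0,0.03,0,0,0],[0,0,0,0.04,0,0,0],[0,0,0,0.035,0,0,0],[0,0,0,0.025,0,0,0],[0,0,0,0.015,0,0,0],[0,0,0,0.008,0,0,0],[0,0,0,0.002,0,0,0],[0,0,0,0.002,0,0,0],[0,0,0,0,0,0,0]]'|grep ft_f; python3 go.py 464 301.5 51.5 98.7
```

```text
ft_force: [-0.4, -0.1, -3.5]
t 21.98 pos [464.7 301.3  57.2] head 98.6 tilt 0.07 w 49.7 gf 32.0 F [-0.4 -0.1 -3.5]
turn tool z -0.09 shift [0.0007 0.0003 0.0057]
```

```bash
python3 -m handwheel '[[0,0,0,0.002,0,0,0],[0,0,0,0.001,0,0,0],[0,0,0,0.001,0,0,0],[0,0,0,0,0,0,0]]' | grep -E 'pos|ft_f'; python3 -m handwheel '[[0,0,0,0.001,0,0,0],[0,0,0,0.0005,0,0,0],[0,0,0,0,0,0,0]]' | grep -E 'pos|ft_f'
```

```text
position: [0.4643, 0.301, 0.0525]
ft_force: [-1.1, -0.1, -3.4]
position: [0.4644, 0.301, 0.0511]
ft_force: [-0.8, 0.7, -3.3]
```

```bash
python3 -m handwheel '[[0,0,0,0.0007,0,0,0],[0,0,0,0,0,0,0]]' | grep -E 'pos|ft_f'; python3 -m handwheel '[[0,0,0,0.0005,0,0,0],[0,0,0,0,0,0,0]]' | grep -E 'pos|ft_f'
```

```text
position: [0.4644, 0.3011, 0.051]
ft_force: [-1.8, -1.9, 4.6]
position: [0.4644, 0.3011, 0.051]
ft_force: [-3.5, -2.6, 7.2]
```

```bash
python3 -m handwheel '[[0.07,0,0,0,0,0,0],[0.07,0,0,0,0,0,0],[0.07,0,0,0,0,0,0],[0.07,0,0,-0.02,0,0,0],[0.07,0,0,-0.05,0,0,0],[0.07,0,0,-0.05,0,0,0],[0.07,0,0,-0.04,0,0,0]]' >/dev/null; python3 go.py 637 -16.5 220 98.6; python3 - <<'E'
from bench import ctrl
print(ctrl.get_state()["joint_positions"].round(2))
E
```

```text
t 24.23 pos [464.8 301.3 212.1] head 98.6 tilt 0.12 w 69.9 gf 0.0 F [ 0. -0. -0.]
turn tool z 0.0 shift [-0.1227 -0.34   -0.0079]
[-0.82  0.12  0.21  1.72 -0.03  1.31  1.12]
```

```bash
python3 -m handwheel '[[0.07,-0.0153,-0.0425,0,0,0,0],[0.07,-0.0153,-0.0425,0,0,0,0],[0.07,-0.0153,-0.0425,0,0,0,0],[0.07,-0.0153,-0.0425,0,0,0,0],[0.07,-0.0153,-0.0425,0,0,0,0],[0.07,-0.0153,-0.0425,0,0,0,0],[0.07,-0.0153,-0.0425,0,0,0,0],[0.07,-0.0153,-0.0425,0,0,0,0],[0.07,0,0,0,0,0,0]]'>/dev/null;python3 -m handwheel '[[0.055,0,0,0,0,0,10],[0.055,0,0,0,0,0,10],[0.055,0,0,0,0,0,10],[0.055,0,0,0,0,0,10],[0.055,0,0,0,0,0,10],[0.055,0,0,0,0,0,10],[0.055,0,0,0,0,0,10],[0.055,0,0,0,0,0,10],[0.055,0,0,0,0,0,10.6],[0.055,0,0,0,0,0,0]]'>/dev/null
cat > vm.py <<'E'
from wm import *
for n in("wrist","top"):
    ci=ctrl.camera_info(n); im,d,X=cloud(n); H,S,V,hue=masks(im); z=X[...,2]
    if n=="wrist": cv2.imwrite("pics/wv.png",im)
    t=(X[...,0]>.58)&(X[...,0]<.7)&(X[...,1]>-.1)&(X[...,1]<.07)
    for nm,q,h in(("handle",t&(z>.047)&(z<.068)&(S<70)&(V>120),.057),("all",t&(z>.013)&(z<.05)&(H>5)&(H<26)&(S>60),.03),("blocktop",t&(z>.033)&(z<.045)&(H>5)&(H<26)&(S>60),.038)):
        print(n,nm,q.sum(),rect(rays(n,h,ci)[big(q,1)]))
E
python3 vm.py; python3 go.py 637 -16.5 10 8
```

```text
wrist handle 379 (array([638.2, -16.3]), array([ 8.2, 42. ]), 8.1)
wrist all 2122 (array([638.6, -17.5]), array([35. , 84.5]), 8.2)
wrist blocktop 1431 (array([636.7,  -7.2]), array([34.2, 63. ]), 9.0)
top handle 0 (array([0., 0.]), array([0., 0.]), 0.0)
top all 0 (array([0., 0.]), array([0., 0.]), 0.0)
top blocktop 0 (array([0., 0.]), array([0., 0.]), 0.0)
t 26.7 pos [636.1 -15.9 209.7] head 8.3 tilt 0.03 w 54.8 gf 0.0 F [ 1.2 -0.1 -1. ]
turn tool z 0.26 shift [-0.0007  0.0008  0.1997]
```

View pics/wv.png

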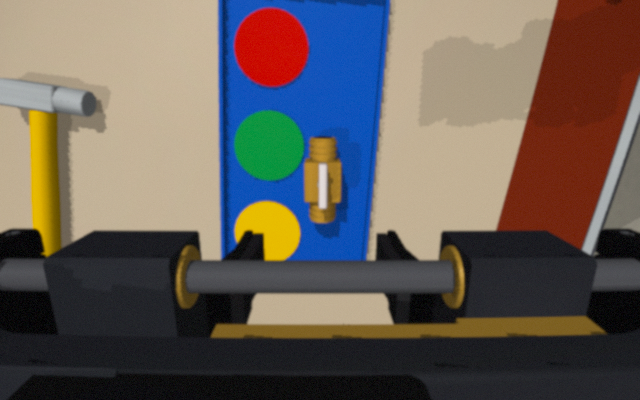

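The wrist view shows the valve at (322,180) with the tray otherwise cleared. I'll descend to grip it.

```bash
python3 -m handwheel '[[0.055,-0.0013,0.0019,0.03,0,0,0],[0.055,0,0,0.04,0,0,0],[0.055,0,0,0.04,0,0,0],[0.055,0,0,0.035,0,0,0],[0.055,0,0,0.025,0,0,0],[0.055,0,0,0.015,0,0,0],[0.055,0,0,0.008,0,0,0],[0.055,0,0,0.004,0,0,0],[0.055,0,0,0,0,0,0]]' 35 >/dev/null; python3 go.py 638.2 -16.9 11 8.2
```

```text
t 27.82 pos [638.8 -17.9  13.4] head 8.0 tilt 0.06 w 55.1 gf 0.0 F [-0.3  0.3  0.3]
turn tool z -0.18 shift [ 0.001  -0.0004  0.0024]
```

```bash
python3 -m handwheel '[[0.055,0,0,0.002,0,0,0],[0,0,0,0,0,0,0],[0,0,0,0,0,0,0],[0,0,0,0,0,0,0],[0,0,0,0,0,0,0],[0,0,0,0,0,0,0]]' 35 |grep ft_f; python3 go.py 558 -302 160 -4.5; python3 -m handwheel '[[0,0,0,-0.008,0,0,0],[0,0,0,-0.02,0,0,0],[0,0,0,-0.035,0,0,0],[0,0,0,-0.035,0,0,0],[0,0,0,-0.035,0,0,0],[0,0,0,-0.017,0,0,0],[0,0,0,0,0,0,6],[0,0,0,0,0,0,6.5],[0,0,0,0,0,0,0]]'|grep ft_f; python3 go.py 558 -302 160 -4.5
```

```text
ft_force: [0.4, 1.1, 1.4]
t 28.57 pos [638.5 -17.8  11.1] head 8.0 tilt 0.03 w 35.9 gf 35.0 F [0.4 1.1 1.4]
turn tool z 12.51 shift [-0.2896 -0.058  -0.1489]
ft_force: [0.3, 0.4, -3.3]
t 29.7 pos [637.8 -17.9 160.6] head -4.4 tilt 0.06 w 35.6 gf 35.0 F [ 0.3  0.4 -3.3]
turn tool z 0.07 shift [-0.2895 -0.0573  0.0006]
```

```bash
python3 -m handwheel '[[0,-0.015,-0.003,0,0,0,0],[0,-0.03,-0.006,0,0,0,0],[0,-0.035,-0.007,0,0,0,0],[0,-0.035,-0.007,0,0,0,0],[0,-0.035,-0.007,0,0,0,0],[0,-0.035,-0.007,0,0,0,0],[0,-0.035,-0.007,0,0,0,0],[0,-0.035,-0.007,0,0,0,0],[0,-0.02,-0.004,0,0,0,0],[0,-0.0145,-0.004,0,0,0,0],[0,0,0,0,0,0,0],[0,0,0,0,0,0,0]]'|grep ft_f
cat > cm.py <<'E'
from wm import *
import sys
n="wrist"; ci=ctrl.camera_info(n); im,d,X=cloud(n); cv2.imwrite(f"pics/wc{sys.argv[1]}.png",im); H,S,V,hue=masks(im); z=X[...,2]
t=(X[...,0]>.42)&(X[...,0]<.7)&(X[...,1]>-.42)&(X[...,1]<-.2)
q=t&(z>.034)&(z<.047)&(H<14)&(S>150); p=rays(n,.04,ci)[big(q,1)]; print("rim",rect(p),p.min(0),p.max(0))
q=t&(z>-.002)&(z<.012); p=rays(n,.005,ci)[big(q,3)]; print("floor",rect(p),p.min(0),p.max(0))
E
python3 cm.py 1; python3 go.py 558 -302 160 -4.5
```

```text
ft_force: [0.5, -0.3, -2.8]
rim (array([ 615.6, -286.7]), array([100.6,  71.6]), 85.9) [ 583.5402156  -339.32238406] [ 654.43869748 -233.96847689]
floor (array([ 560.1, -277.5]), array([154.8, 276.9]), 89.8) [ 421.58515831 -355.28501837] [ 698.3813667  -200.28375977]
t 31.25 pos [ 557.7 -300.   160.6] head -4.3 tilt 0.07 w 35.5 gf 35.0 F [ 0.4  0.3 -4.1]
turn tool z 0.15 shift [-0.002   0.0005  0.0006]
```

View pics/wc1.png

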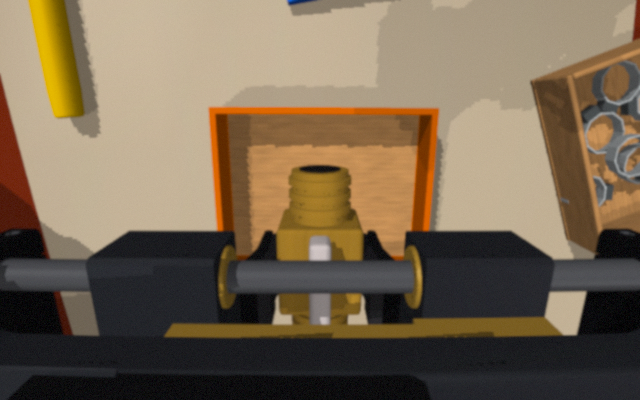

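The valve hangs level over the carton. The visible outer rim corners are at (210,108) and (438,109), with part of the near rim around (425,258).

```bash
python3 - <<'E'
from h import *
W=rays("wrist",.04); a,b=W[108,210],W[109,438]; print(a,b,np.linalg.norm(b-a)); v=(b-a)/np.linalg.norm(b-a); n=np.array([v[1],-v[0]]); print("yaw",np.degrees(np.arctan2(v[1],v[0])),"centre",(a+b)/2+n*72.5)
# top-cam outline, points at rim
f=np.load("top0.npz"); 
im,X=f["im"],f["X"]; z=X[...,2]; T=rays("top",.04)
hsv=cv2.cvtColor(im,cv2.COLOR_BGR2HSV); o=(hsv[...,0]<14)&(hsv[...,1]>170)&(z>.025)&(z<.05)&(X[...,1]<-.2)&(X[...,1]>-.41)&(X[...,0]>.44)&(X[...,0]<.68)
p=T[o]; print(cv2.minAreaRect(p.astype(np.float32)))
E
```

```text
[ 477.22188994 -225.48904392] [ 654.5045     -239.65129415] 177.84738727124352
yaw -4.567383376815105 centre [ 560.08991285 -304.83993598]
((558.3174438476562, -300.77142333984375), (151.12425231933594, 184.5532684326172), 85.200439453125)
```

```bash
python3 -m handwheel '[[0,-0.0043,0.0021,0.01,0,0,0],[0,0,0,0.03,0,0,0],[0,0,0,0.03,0,0,0],[0,0,0,0.03,0,0,0],[0,0,0,0.025,0,0,0],[0,0,0,0.012,0,0,0],[0,0,0,0.006,0,0,0],[0,0,0,0.001,0,0,0],[0,0,0,0,0,0,0]]'|grep ft_f; python3 go.py 559.5 -304.5 12 -4.5;python3 -m handwheel '[[0,0,0,0.001,0,0,0],[0,0,0,0.001,0,0,0],[0,0,0,0,0,0,0]]' | grep -E 'pos|ft_f'
```

```text
ft_force: [-0.6, -0.9, -2.7]
t 32.38 pos [ 559.2 -306.7   17.7] head -4.5 tilt 0.09 w 35.6 gf 35.0 F [-0.6 -0.9 -2.7]
turn tool z 0.01 shift [0.0022 0.0001 0.0057]
position: [0.5586, -0.3062, 0.0149]
ft_force: [-0.7, -1.0, -2.9]
```

```bash
python3 -m handwheel '[[0,0.0012,0.0005,0.001,0,0,0],[0,0,0,0.001,0,0,0],[0,0,0,0,0,0,0]]' | grep -E 'pos|ft_f';python3 -m handwheel '[[0,0,0,0.0007,0,0,0],[0,0,0,0,0,0,0]]' | grep -E 'pos|ft_f'
```

```text
position: [0.5591, -0.305, 0.0127]
ft_force: [1.2, -0.4, -2.8]
position: [0.5591, -0.3052, 0.0121]
ft_force: [-0.3, -0.2, -2.9]
```

```bash
python3 -m handwheel '[[0,0,0,0.0007,0,0,0],[0,0,0,0,0,0,0]]' | grep -E 'pos|ft_f';python3 -m handwheel '[[0,0,0,0.0007,0,0,0],[0,0,0,0,0,0,0]]' | grep -E 'pos|ft_f'
```

```text
position: [0.5592, -0.3052, 0.0121]
ft_force: [-2.1, 1.3, 4.2]
position: [0.5592, -0.3052, 0.012]
ft_force: [-3.9, 2.9, 8.7]
```

```bash
python3 -m handwheel '[[0.055,0,0,0,0,0,0],[0.055,0,0,0,0,0,0],[0.055,0,0,0,0,0,0],[0.055,0,0,-0.015,0,0,0],[0.055,0,0,-0.03,0,0,0],[0.055,0,0,-0.05,0,0,0],[0.055,0,0,-0.06,0,0,0],[0.06,0,0,-0.06,0,0,0],[0.07,0,0,-0.03,0,0,0],[0.07,0,0,0,0,0,0]]' >/dev/null; cat > vc.py <<'E'
from wm import *
n="wrist"; ci=ctrl.camera_info(n); im,d,X=cloud(n); cv2.imwrite("pics/wc2.png",im); H,S,V,hue=masks(im); z=X[...,2]
t=(X[...,0]>.50)&(X[...,0]<.62)&(X[...,1]>-.37)&(X[...,1]<-.24)
print("handle",rect(rays(n,.058,ci)[big(t&(z>.048)&(z<.068)&(S<70)&(V>110),1)]))
q=big(t&(z>.016)&(z<.05),1);print("all",q.sum(),rect(rays(n,.03,ci)[q]))
E
python3 vc.py; python3 go.py 464.4 301 212 98.6
```

```text
handle (array([ 559. , -303.9]), array([41.3,  7.3]), 85.3)
all 1856 (array([ 558.4, -304.7]), array([86.1, 36.3]), 85.5)
t 35.17 pos [ 559.4 -305.7  257.4] head -4.5 tilt 0.17 w 69.1 gf 0.0 F [-0.3  0.8 -0.1]
turn tool z 76.89 shift [-0.0032 -0.6141  0.0454]
```

View pics/wc2.png

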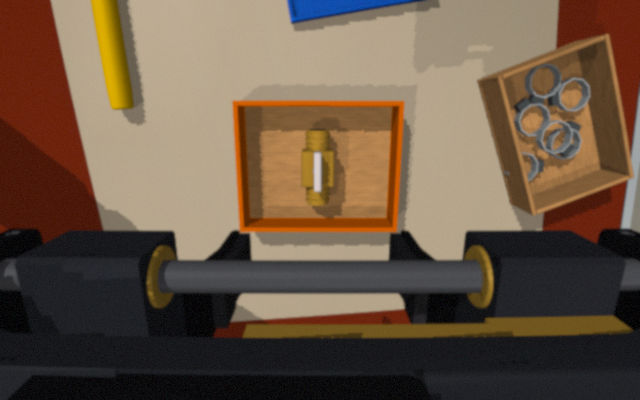

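The valve stands centred in the carton, at (317,167) between walls at 234–404 × 102–231, handle up. Next I'll return the box.

```bash
python3 -m handwheel '[[0.075,0.0498,-0.0118,0,0,0,0],[0.075,0.0498,-0.0118,0,0,0,0],[0.075,0.0498,-0.0118,0,0,0,0],[0.075,0.0498,-0.0118,0,0,0,0],[0.075,0.0498,-0.0118,0,0,0,0],[0.075,0.0498,-0.0118,0,0,0,0],[0.075,0.0498,-0.0118,0,0,0,0],[0.075,0.0498,-0.0118,0,0,0,0],[0.075,0.0498,-0.0118,0,0,0,0],[0.075,0.0498,-0.0118,0,0,0,0],[0.075,0.0498,-0.0118,0,0,0,0],[0.075,0.0498,-0.0118,0,0,0,0]]'>/dev/null; python3 -m handwheel '[[0.075,0,0,0,0,0,-10.3],[0.075,0,0,0,0,0,-10.3],[0.075,0,0,0,0,0,-10.3],[0.075,0,0,0,0,0,-10.3],[0.075,0,0,0,0,0,-10.3],[0.075,0,0,0,0,0,-10.3],[0.075,0,0,0,0,0,-10.3],[0.075,0,0,0,0,0,-10.3],[0.075,0,0,0,0,0,-10.3],[0.075,0,0,0,0,0,-10.3],[0.075,0,0,0,0,0,0],[0.075,0,0,0,0,0,0]]'>/dev/null
cat > mm.py <<'E'
from wm import *
n="wrist"; ci=ctrl.camera_info(n); im,d,X=cloud(n); H,S,V,hue=masks(im); z=X[...,2]
for nm,cx,cy,h in(("box",.464,.301,.094),("bottlecap",.544,.3,.098),("tin",.625,.299,.092)):
    q=(abs(X[...,0]-cx)<.038)&(abs(X[...,1]-cy)<.045)&(z>h-.009)&(z<h+.009)
    if q.sum()>50: p=rays(n,h,ci)[big(q,3)]; print(nm,len(p),rect(p),fitcirc(p,0))
    if nm=="bottlecap":
        q&=(S<60)&(V>120)
        if q.sum()>20: print(" cap",fitcirc(rays(n,h,ci)[big(q,1)],0))
E
python3 mm.py; python3 go.py 464.4 301 51 98.6
```

```text
box 2826 (array([464.7, 300.6]), array([50.6, 49.8]), 8.4) (array([464.7, 300.9]), 34.4)
bottlecap 245 (array([535.1, 298.9]), array([11.6, 23.5]), 8.4) (array([538.2, 299.4]), 12.0)
 cap (array([539.7, 300.1]), 12.3)
tin 800 (array([604.9, 295.9]), array([23.8, 51.6]), 8.5) (array([614.2, 297.3]), 25.9)
t 38.23 pos [464.5 301.5 255.1] head 98.4 tilt 0.06 w 74.8 gf 0.0 F [ 0.1 -0.5  0.2]
turn tool z -0.23 shift [ 2.000e-04 -5.000e-04  2.041e-01]
```

```bash
python3 -m handwheel '[[0.075,0,0,0.03,0,0,0],[0.075,0,0,0.045,0,0,0],[0.075,0,0,0.045,0,0,0],[0.075,0,0,0.04,0,0,0],[0.075,0,0,0.025,0,0,0],[0.075,0,0,0.012,0,0,0],[0.075,0,0,0.006,0,0,0],[0.075,0,0,0,0,0,0]]' 32 >/dev/null
python3 -m handwheel '[[0,0,0,0,0,0,0],[0,0,0,0,0,0,0],[0,0,0,0,0,0,0],[0,0,0,0,0,0,0],[0,0,0,0,0,0,0]]' 32 >/dev/null; python3 go.py 587.3 -87 220 98.6
```

```text
t 39.85 pos [465.  301.7  53.1] head 98.5 tilt 0.02 w 49.8 gf 32.0 F [-0.5 -0.9  3.2]
turn tool z -0.1 shift [-0.0628 -0.4026 -0.1669]
```

```bash
python3 -m handwheel '[[0,0,0,-0.01,0,0,0],[0,0,0,-0.025,0,0,0],[0,0,0,-0.035,0,0,0],[0,0,0,-0.035,0,0,0],[0,0,0,-0.035,0,0,0],[0,0,0,-0.02,0,0,0]]' >/dev/null
python3 -m handwheel '[[0,-0.0023,-0.015,0,0,0,0],[0,-0.0047,-0.03,0,0,0,0],[0,-0.0062,-0.04,0,0,0,0],[0,-0.0062,-0.04,0,0,0,0],[0,-0.0062,-0.04,0,0,0,0],[0,-0.0062,-0.04,0,0,0,0],[0,-0.0062,-0.04,0,0,0,0],[0,-0.0062,-0.04,0,0,0,0],[0,-0.0062,-0.04,0,0,0,0],[0,-0.0062,-0.04,0,0,0,0],[0,-0.004,-0.026,0,0,0,0],[0,-0.0021,-0.0115,0,0,0,0]]'>/dev/null
python3 -m handwheel '[[0,0,0,0,0,0,0],[0,0,0,0,0,0,0]]'>/dev/null; python3 go.py 587.3 -87 62 98.6
```

```text
t 42.35 pos [586.  -85.4 212.3] head 98.6 tilt 0.09 w 49.6 gf 32.0 F [-0.3  0.4 -3.1]
turn tool z 0.01 shift [-0.001  -0.0018  0.1503]
```

```bash
python3 -m handwheel '[[0,-0.0010,-0.0014,0.02,0,0,0],[0,0,0,0.035,0,0,0],[0,0,0,0.035,0,0,0],[0,0,0,0.03,0,0,0],[0,0,0,0.018,0,0,0],[0,0,0,0.01,0,0,0],[0,0,0,0.003,0,0,0],[0,0,0,0,0,0,0],[0,0,0,0,0,0,0]]'|grep ft_f; python3 go.py 587.3 -87 56 98.6
```

```text
ft_force: [0.3, 0.9, -2.6]
t 43.48 pos [588.3 -88.4  62.8] head 98.5 tilt 0.11 w 49.8 gf 32.0 F [ 0.3  0.9 -2.6]
turn tool z -0.1 shift [0.0008 0.0016 0.0068]
```

```bash
python3 -m handwheel '[[0,0.0008,0.0012,0.003,0,0,0],[0,0,0,0.001,0,0,0],[0,0,0,0.001,0,0,0],[0,0,0,0,0,0,0]]'|grep -E 'pos|ft_f';python3 -m handwheel '[[0,0,0,0.0008,0,0,0],[0,0,0,0,0,0,0]]' | grep -E 'pos|ft_f';python3 -m handwheel '[[0,0,0,0.0007,0,0,0],[0,0,0,0,0,0,0]]' | grep -E 'pos|ft_f'
```

```text
position: [0.5865, -0.0873, 0.0567]
ft_force: [0.7, -0.3, -2.5]
position: [0.5867, -0.0873, 0.0562]
ft_force: [-0.4, 0.0, -1.5]
position: [0.5867, -0.0873, 0.0561]
ft_force: [-2.5, -0.6, 6.0]
```

```bash
python3 -m handwheel '[[0.07,0,0,0,0,0,0],[0.07,0,0,0,0,0,0],[0.07,0,0,0,0,0,0],[0.07,0,0,-0.02,0,0,0],[0.07,0,0,-0.05,0,0,0],[0.07,0,0,-0.05,0,0,0],[0.07,0,0,-0.04,0,0,0]]' >/dev/null; python3 -m handwheel '[[0.07,-0.002,0.0487,0,0,0,0],[0.07,-0.002,0.0487,0,0,0,0],[0.07,-0.002,0.0487,0,0,0,0],[0.07,-0.002,0.0487,0,0,0,0],[0.07,-0.002,0.0487,0,0,0,0],[0.07,-0.002,0.0487,0,0,0,0],[0.07,-0.002,0.0487,0,0,0,0],[0.07,-0.002,0.0487,0,0,0,0],[0.07,0,0,0,0,0,0],[0.07,0,0,0,0,0,0],[0.07,0,0,0,0,0,0]]'>/dev/null; python3 mm.py; python3 go.py 543.8 300.3 53 98.6
```

```text
bottlecap 770 (array([543.4, 300.7]), array([25.2, 24.5]), 8.4) (array([543.4, 300.3]), 13.4)
 cap (array([543.5, 300.3]), 13.4)
tin 507 (array([646. , 301.4]), array([13.3, 43.4]), 8.4) (array([641.1, 300.7]), 21.7)
t 46.77 pos [545.5 298.7 216. ] head 98.4 tilt 0.05 w 69.8 gf 0.0 F [-0.1 -0.   0.4]
turn tool z -0.25 shift [0.0015 0.0019 0.163 ]
```

```bash
python3 -m handwheel '[[0.07,0.0018,0.0019,0.03,0,0,0],[0.07,0,0,0.045,0,0,0],[0.07,0,0,0.04,0,0,0],[0.07,0,0,0.025,0,0,0],[0.07,0,0,0.015,0,0,0],[0.07,0,0,0.008,0,0,0],[0.07,0,0,0,0,0,0],[0.07,0,0,0,0,0,0]]' 30 >/dev/null; python3 go.py 543.5 300.3 53 98.6
python3 -m handwheel '[[0,0,0,0,0,0,0],[0,0,0,0,0,0,0],[0,0,0,0,0,0,0],[0,0,0,0,0,0,0],[0,0,0,0,0,0,0]]' 30 >/dev/null; python3 go.py 579 7 220 98.6
```

```text
t 47.77 pos [543.5 302.5  53.4] head 98.5 tilt 0.12 w 70.1 gf 0.0 F [0.8 0.1 0.4]
turn tool z -0.1 shift [ 0.0003 -0.0021  0.0004]
t 48.4 pos [543.1 301.8  52.6] head 98.5 tilt 0.03 w 51.6 gf 30.0 F [-0.5 -2.2  4. ]
turn tool z -0.11 shift [ 0.0086 -0.2968 -0.1674]
```

```bash
python3 -m handwheel '[[0,0,0,-0.01,0,0,0],[0,0,0,-0.025,0,0,0],[0,0,0,-0.035,0,0,0],[0,0,0,-0.035,0,0,0],[0,0,0,-0.035,0,0,0],[0,0,0,-0.02,0,0,0]]' >/dev/null
python3 -m handwheel '[[0,0,-0.015,0,0,0,0],[0,0.001,-0.03,0,0,0,0],[0,0.0011,-0.037,0,0,0,0],[0,0.0011,-0.037,0,0,0,0],[0,0.0011,-0.037,0,0,0,0],[0,0.0011,-0.037,0,0,0,0],[0,0.0011,-0.037,0,0,0,0],[0,0.0011,-0.037,0,0,0,0],[0,0.001,-0.02,0,0,0,0],[0,0,-0.0098,0,0,0,0],[0,0,0,0,0,0,0],[0,0,0,0,0,0,0]]'>/dev/null; python3 go.py 579 7 62 98.6
python3 -m handwheel '[[0,0,0,0.02,0,0,0],[0,0,0,0.035,0,0,0],[0,0,0,0.035,0,0,0],[0,0,0,0.03,0,0,0],[0,0,0,0.018,0,0,0],[0,0,0,0.01,0,0,0],[0,0,0,0.002,0,0,0],[0,0,0,0,0,0,0],[0,0,0,0,0,0,0]]'|grep ft_f; python3 go.py 579 7 56 98.6
```

```text
t 50.65 pos [577.8   8.7 211.7] head 98.6 tilt 0.06 w 51.6 gf 30.0 F [ 0.3 -0.  -3.2]
turn tool z 0.01 shift [-0.0009 -0.0018  0.1497]
ft_force: [0.8, -0.4, -2.9]
t 51.77 pos [578.9   7.3  63.2] head 98.5 tilt 0.1 w 51.2 gf 30.0 F [ 0.8 -0.4 -2.9]
turn tool z -0.1 shift [-0.0001 -0.0003  0.0072]
```

```bash
python3 -m handwheel '[[0,0,0,0.004,0,0,0],[0,0,0,0.001,0,0,0],[0,0,0,0.001,0,0,0],[0,0,0,0,0,0,0]]'|grep -E 'pos|ft_f';python3 -m handwheel '[[0,0,0,0.0008,0,0,0],[0,0,0,0,0,0,0]]' | grep -E 'pos|ft_f';python3 -m handwheel '[[0,0,0,0.0007,0,0,0],[0,0,0,0,0,0,0]]' | grep -E 'pos|ft_f'
```

```text
position: [0.5781, 0.0072, 0.0562]
ft_force: [0.4, -0.3, -2.7]
position: [0.5783, 0.0072, 0.0557]
ft_force: [-0.1, 0.9, -2.1]
position: [0.5785, 0.0072, 0.0556]
ft_force: [-2.7, -0.1, 5.7]
```

```bash
python3 -m handwheel '[[0.07,0,0,0,0,0,0],[0.07,0,0,0,0,0,0],[0.07,0,0,0,0,0,0],[0.07,0,0,-0.02,0,0,0],[0.07,0,0,-0.05,0,0,0],[0.07,0,0,-0.05,0,0,0],[0.074,0,0,-0.04,0,0,0]]' >/dev/null; python3 -m handwheel '[[0.074,-0.0128,0.0402,0,0,0,0],[0.074,-0.0128,0.0402,0,0,0,0],[0.074,-0.0128,0.0402,0,0,0,0],[0.074,-0.0128,0.0402,0,0,0,0],[0.074,-0.0128,0.0402,0,0,0,0],[0.074,-0.0128,0.0402,0,0,0,0],[0.074,-0.0128,0.0402,0,0,0,0],[0.074,0,0,0,0,0,0],[0.074,0,0,0,0,0,0],[0.074,0,0,0,0,0,0]]'>/dev/null; python3 mm.py; python3 go.py 625 299 53 98.6
```

```text
tin 3443 (array([625.6, 298.7]), array([55.7, 55. ]), 53.3) (array([625.5, 298.5]), 28.2)
t 54.95 pos [625.6 297.  215.6] head 98.4 tilt 0.05 w 73.9 gf 0.0 F [-0.3  0.   0.2]
turn tool z -0.23 shift [0.0003 0.0021 0.1626]
```

```bash
python3 -m handwheel '[[0.074,0,0.001,0.03,0,0,0],[0.074,0,0,0.045,0,0,0],[0.074,0,0,0.04,0,0,0],[0.074,0,0,0.025,0,0,0],[0.074,0,0,0.015,0,0,0],[0.074,0,0,0.007,0,0,0],[0.074,0,0,0,0,0,0],[0.074,0,0,0,0,0,0]]' 35 >/dev/null; python3 go.py 625.6 298.6 53 98.6
python3 -m handwheel '[[0,0,0,0,0,0,0],[0,0,0,0,0,0,0],[0,0,0,0,0,0,0],[0,0,0,0,0,0,0],[0,0,0,0,0,0,0]]' 35 >/dev/null; python3 go.py 570.7 101.3 220 98.6
```

```text
t 55.95 pos [625.8 300.1  54.1] head 98.5 tilt 0.12 w 73.9 gf 0.0 F [-0.6 -0.2 -0.3]
turn tool z -0.1 shift [ 0.0004 -0.0015  0.0011]
t 56.58 pos [625.2 299.6  53.1] head 98.5 tilt 0.02 w 54.4 gf 35.0 F [ 0.2 -1.2  2.1]
turn tool z -0.1 shift [ 0.0835 -0.188  -0.1669]
```

```bash
python3 -m handwheel '[[0,0,0,-0.01,0,0,0],[0,0,0,-0.025,0,0,0],[0,0,0,-0.035,0,0,0],[0,0,0,-0.035,0,0,0],[0,0,0,-0.035,0,0,0],[0,0,0,-0.02,0,0,0]]' >/dev/null
python3 -m handwheel '[[0,0.0067,-0.015,0,0,0,0],[0,0.0133,-0.03,0,0,0,0],[0,0.0155,-0.035,0,0,0,0],[0,0.0155,-0.035,0,0,0,0],[0,0.0155,-0.035,0,0,0,0],[0,0.0117,-0.026,0,0,0,0],[0,0.0053,-0.012,0,0,0,0],[0,0,0,0,0,0,0],[0,0,0,0,0,0,0]]'>/dev/null; python3 go.py 570.7 101.3 62 98.6
python3 -m handwheel '[[0,0,0,0.02,0,0,0],[0,0,0,0.035,0,0,0],[0,0,0,0.035,0,0,0],[0,0,0,0.03,0,0,0],[0,0,0,0.018,0,0,0],[0,0,0,0.01,0,0,0],[0,0,0,0.002,0,0,0],[0,0,0,0,0,0,0],[0,0,0,0,0,0,0]]'|grep ft_f; python3 go.py 570.7 101.3 56 98.6
```

```text
t 58.45 pos [570.3 103.5 212.6] head 98.6 tilt 0.05 w 54.6 gf 35.0 F [-0.3  0.6 -4.3]
turn tool z 0.04 shift [-1.000e-04 -2.300e-03  1.506e-01]
ft_force: [0.6, -0.2, -4.2]
t 59.58 pos [571.  101.7  63.8] head 98.5 tilt 0.11 w 54.5 gf 35.0 F [ 0.6 -0.2 -4.2]
turn tool z -0.1 shift [ 0.0003 -0.0003  0.0078]
```

```bash
python3 -m handwheel '[[0,0,0,0.004,0,0,0],[0,0,0,0.001,0,0,0],[0,0,0,0.001,0,0,0],[0,0,0,0,0,0,0]]'|grep -E 'pos|ft_f';python3 -m handwheel '[[0,0,0,0.0008,0,0,0],[0,0,0,0,0,0,0]]' | grep -E 'pos|ft_f';python3 -m handwheel '[[0,0,0,0.0007,0,0,0],[0,0,0,0,0,0,0]]' | grep -E 'pos|ft_f'
```

```text
position: [0.5702, 0.1015, 0.0567]
ft_force: [-0.4, 0.0, -3.7]
position: [0.5703, 0.1015, 0.0561]
ft_force: [-1.5, 0.0, -2.9]
position: [0.5704, 0.1015, 0.056]
ft_force: [-2.6, -0.4, 4.0]
```

```bash
python3 -m handwheel '[[0.074,0,0,0,0,0,0],[0.074,0,0,0,0,0,0],[0.074,0,0,0,0,0,0],[0.074,0,0,-0.02,0,0,0],[0.074,0,0,-0.05,0,0,0],[0.074,0,0,-0.06,0,0,0],[0.074,0,0,-0.06,0,0,0],[0.074,0,-0.047,-0.02,0,0,0],[0.074,0,-0.047,0,0,0,0],[0.074,0,0,0,0,0,0],[0.074,0,0,0,0,0,0],[0.074,0,0,0,0,0,0]]' >/dev/null; python3 - <<'E'
from wm import *
im,X=meas("wrist",valve=False); cv2.imwrite("pics/end.png",im)
ci=ctrl.camera_info("wrist"); q=(X[...,2]>.088)&(X[...,2]<.106)&(X[...,0]>.53)&(X[...,0]<.64)&(abs(X[...,1]+.087)<.05)
print("box",rect(rays("wrist",.097,ci)[big(q)]))
cv2.imwrite("pics/endtop.png",ctrl.get_image("scene")[0])
E
```

```text
wrist red disc (array([570.5, 100.8]), 34.5)
   top 1879 (array([570.5, 101.2]), array([54.2, 52.6]), 72.0) (array([570.3, 100.7]), 27.8)
wrist green disc (array([578.9,   7.1]), 35.6)
   top 1398 (array([578.3,   6.8]), array([50.5, 49.8]), 53.3) (array([578.8,   6.5]), 25.7)
wrist yellow disc (array([583.5, -85.2]), 34.5)
   top 1203 (array([583.8, -72.6]), array([48.9, 22.3]), 8.6) (array([583.6, -73.1]), 26.4)
   cap/white (array([578.7,   6.4]), 13.2)
box (array([586.3, -86.6]), array([50. , 50.8]), 8.6)
```

View pics/end.png

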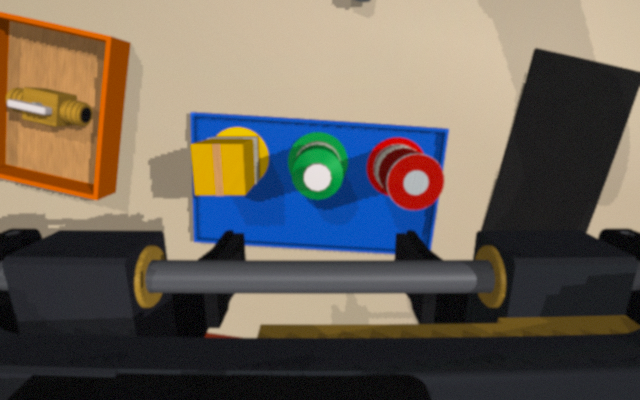

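View pics/endtop.png

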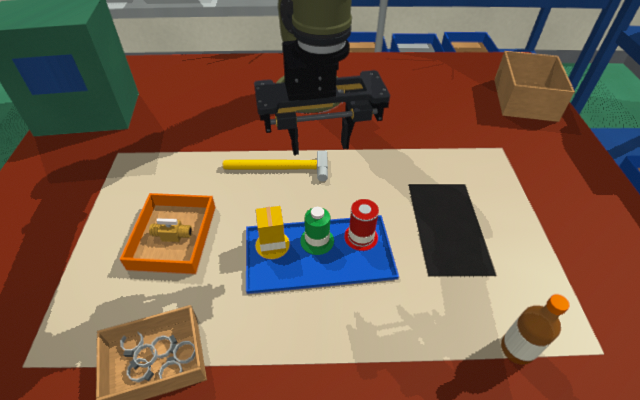

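In both views the box (222,165), bottle (317,168) and tin (412,178) stand upright on their discs, within about 1–2 mm of centre. The valve is in the carton (45,108), and the hammer hasn't moved.

```bash
python3 -c "
from bench import ctrl
print(ctrl.close_job())"
```

```text
the job is handed in; nothing more can be done
None
```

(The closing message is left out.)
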